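Sweep the empty vial cartons off the trolley top into the clamp-on waste bin

ROBOT

A 7-joint arm with a two-finger parallel gripper is mounted at the origin on the work surface. World frame = base frame: x ahead of the robot, y to its left, z up, the work surface at z = 0. Lengths are in mm, angles in rad, forces in N, time in s.
With the tool pointing down it reaches from about 425 to 1025 mm from the base axis. Payload 3.6 kg.
Tool frame: the origin (TCP) lies midway between the tips of the shut fingers; the grasp point (between the pads) lies r.grip_point_offset behind it (r.grip_point_offset is the distance from the TCP to the grasp point, in mm); z points along the fingers, y is the line along which they close (so a half turn about z gives the same grasp; the last joint's range is limited). The gripper opens to 85 mm and grips with 20 to 120 N. Pads are 22 mm wide; open, the fingers measure 114 mm over their backs; the gripper's body (76 mm by 85 mm) begins 54 mm behind the grasp point. The pads swing forward as they close: fully open they stand 13 mm farther back than shut.
Start: joints at [1.024, 0.591, 0.048, 1.609, -0.033, 0.943, -0.034], TCP at [317.83, -651.624, 231.302] pointing down, gripper open.
Joint ranges: [-2.69, 2.69], [-0.47, 2.24], [-1.27, 1.36], [0.19, 2.51], [-1.53, 4.68], [0.08, 2.07], [-3.09, 3.09]. Speed limits (rad/s): [2.57, 2.57, 3.14, 3.14, 3.14, 3.14, 3.14].

INTERFACE

Orientations are given as a rotation vector (axis times angle).
In Python, from cell import r gives the robot as it stands. The module is installed in compiled form; this text tells all that it offers.
- The arm moves only by the shell command python3 -m crank 'ROWS' [FORCE]. ROWS is JSON, a list of rows, each an object of numbers: "claw": the finger opening in cm, from 0 to 8.54; "tx", "ty", "tz": the shift along the tool's x, y, z in cm; "twist": the turn about the tool's z in degrees. A call has 1 to 8 rows; each row is the pose to reach, as a shift and turn from the pose commanded when the call began, along the tool's axes at that moment; what a row does not reach only later rows make up. A row lasts 1/10 s, in which the tool goes at most 50 mm and 8.59 degrees, less where a joint would pass 70% of its speed; a pose out of reach is approached as far as the arm can. A call with a gripper value outside its range is refused whole. The fingers move at their own pace and stop on an object; FORCE is the grip in N (left out, the last holds). Time passes only in rows, so rows that repeat a pose let the fingers close. It gives the time, the measured TCP pose, the force, the opening and the grip force at its end, in the units of the state.
- r.get_state(): the state, without advancing time (a new reading comes with each control period).
- r.grab_frame(name): name is "side" or "top"; returns a dict with "frame" (480x640x3 uint8, red, green, blue), "depth" (480x640 float32, mm along the optical axis (not along the pixel's ray), 0 where there is no reading), "mtx" (3x3 intrinsics, pixels), "T" (4x4, takes a point from camera to world coordinates). Camera axes: x right, y up, looking along -z (the intrinsics and any distortion apply to the point x, -y, -z); pixel columns grow to the right and rows downward; lengths in mm; the calibration is good to about 2 mm. A picture is of the moment at which its call begins.
- r.hand_in(): hands the job in; it is judged then, once.
Trained networks look in a picture, given as the dict that the camera call returned (one of the last four; its "shot" number tells which), for a name from the list of things; names that differ only in an ending like _2 or _b are one class to them, and where a whole thing is asked for, a point or a joint stands for the part that bears it (a point fixed in the world has none). Each returns a list of dicts, best first, with "conf" (0 to 1); they miss things now and then, are a little off and sometimes report something else, mostly with a low value. They report only what shows in the picture. A call takes as long as a camera call.
- r.recognise(picture, name): "bbox" ([centre column, centre row, width, height] in pixels, round what is visible of it).
The state is a dict: "time": time; "qpos": joint angles; "qvel": joint speeds; "joint_efforts": joint torques, N m; "eef_pos": TCP position; "tool_rot": TCP orientation; "force": force on the tool from outside, world axes, zero at the start; "ft_torque": the same for the moment, N m; "width": finger opening in mm; "grasp_force": force on a finger pad.
Only numpy, scipy, OpenCV 4.12 (cv2) and the standard library are available. Lean on these libraries where they do the work, as an engineer would, in place of code of your own. Each camera call takes 0.05 s, during which the arm holds its last target. There are 200 camera calls.

TASK

Clear the steel trolley top: with the fingers, sweep the three emptied cartons across the top and over its open far edge, so that all three drop into the waste bin clamped there. Push them only: do not pick up, carry, pinch or press down on a carton, and leave the pump bottle, the little spirit bottle and the pot of swabs where they stand.

Things in the scene. Friction and masses are not known exactly. Their poses are not given: they have to be found in the camera images.
- carton_a: Emptied vial carton: flat white card box 64 x 48 x 24 mm (along its x, y, z) with a narrow green band, lying flat on the steel top. Its +x end is torn open, the flap (4 mm) folded back on its top. About 13 to 25 g, slides easily. Origin at the centre of its underside, z up. Cartons start at least 100 mm apart, centre to centre.
- carton_b: A second carton, the same as carton_a.
- carton_c: A third carton, the same as carton_a.
- bin: Open-topped grey plastic waste bin, fixed, clamped under the far edge somewhere along it. Origin: centre of its mouth, at rim height, 10 mm below the steel top; axes as the world's. 210 (x) by 310 (y) by 150 mm deep, walls 5 mm. Near wall 3 mm beyond the edge. The clear mouth reaches 150 mm to either side along y, 100 mm along x. A carton that drops beside it lands on the floor.
- pump_bottle: Bystander: white hand-rub pump bottle, 48 x 72 mm, 180 mm tall, spout along its -x to 58 mm. Loose, upright. Origin at the centre of its underside. Stands to one side of the cartons.
- spirit_bottle: Bystander: small clear spirit bottle, 36 mm across and 68 mm tall, loose, upright, between the cartons and the robot. Origin at the centre of its underside.
- swab_pot: Bystander: round steel pot 58 mm across and 62 mm tall with cotton swabs standing up to about 98 mm, loose, upright, on the other side of the cartons. Origin at the centre of its underside.
- carton_a_mid (a point): Middle of carton_a, 12 mm above its origin.
- carton_b_mid (a point): Middle of carton_b, 12 mm above its origin.
- carton_c_mid (a point): Middle of carton_c, 12 mm above its origin.
- far_edge (a point): Middle of the top's far edge, fixed: the steel top, smooth, at height 0, ends here in a straight open edge without a rim, along y at x = 0.66 m. A carton pushed until its middle is past the edge tips and falls.

How it is judged (in metres and radians):
At the end, for the whole second after the job is handed in: All three cartons lie at rest inside the bin, their middles between its walls and at least 60 mm below its rim, and the pump bottle, spirit bottle and swab pot stand upright within 20 mm of where they were (x of carton_a_mid in the frame of bin between -0.1 and 0.1 m and y of carton_a_mid in the frame of bin between -0.15 and 0.15 m and z of each of carton_a_mid, carton_b_mid, carton_c_mid in the frame of bin below -0.06 m and linear speed of each of carton_a, carton_b, carton_c below 0.03 m/s and x of carton_b_mid in the frame of bin between -0.1 and 0.1 m and y of carton_b_mid in the frame of bin between -0.15 and 0.15 m and x of carton_c_mid in the frame of bin between -0.1 and 0.1 m and y of carton_c_mid in the frame of bin between -0.15 and 0.15 m and distance of each of pump_bottle, spirit_bottle, swab_pot from where it was at the start of the episode below 0.02 m and angle between each of pump_bottle, spirit_bottle, swab_pot's own z axis and vertical below 0.15 rad); the robot touches nothing.
It fails at once if a carton is lifted off the top (height (world z) of any of carton_a_mid, carton_b_mid, carton_c_mid above 0.048 m).
It fails at once if a carton is carried out past the edge instead of being pushed over it ((world x of carton_a_mid above 0.715 m and height (world z) of carton_a_mid above 0.004 m) or (world x of carton_b_mid above 0.715 m and height (world z) of carton_b_mid above 0.004 m) or (world x of carton_c_mid above 0.715 m and height (world z) of carton_c_mid above 0.004 m)).
It fails at once if a carton is pinched or pressed hard (over 12 N) (contact force between the fingers and carton_a above 12 N or contact force between the fingers and carton_b above 12 N or contact force between the fingers and carton_c above 12 N).
It fails at once if a bottle or the pot is shifted by more than 20 mm or tipped (distance of any of pump_bottle, spirit_bottle, swab_pot from where it was at the start of the episode above 0.02 m or angle between any of pump_bottle, spirit_bottle, swab_pot's own z axis and vertical above 0.25 rad).
It also fails if it takes over 64 s, if anything falls off the work surface, if the arm or the gripper's body presses on something with over 40 N, if the wrist force passes 120 N, or if a joint passes its speed limit or range.

## Working session

There is one attempt and no reset: what is moved stays moved. The work goes in short steps, Python scripts to look and compute and a shell command to move; the robot and the scene stay as the last step left them, time stands still between calls to the robot, and variables do not carry over. Pictures are saved under pics/ and viewed, at most 10 in all, crops included, and the job is handed in when it is done.

```bash
mkdir -p pics; cat > h.py <<'E'
from cell import r
import numpy as np, cv2
def look(cam,fn):
    p=r.grab_frame(cam); cv2.imwrite('pics/'+fn,p['frame'][:,:,::-1]); return p
def pt(p,u,v,d=None):
    K=p['mtx']; d=p['depth'][int(v),int(u)] if d is None else d
    c=np.array([(u-K[0,2])/K[0,0]*d,-(v-K[1,2])/K[1,1]*d,-d,1]); return (p['T']@c)[:3]
def cloud(p):
    K=p['mtx'];v,u=np.mgrid[:480,:640];d=p['depth']
    c=np.stack([(u-K[0,2])/K[0,0]*d,-(v-K[1,2])/K[1,1]*d,-d,np.ones_like(d)],-1)
    return (c@p['T'].T)[...,:3]
E
python3 - <<'E'
from h import *
s=r.get_state(); print(s['eef_pos'],s['tool_rot'],s['time'],r.grip_point_offset,s['force'])
from scipy.spatial.transform import Rotation as R
print(R.from_rotvec(s['tool_rot']).as_matrix().round(3))
for c in('top','side'):
    p=look(c,c+'0.png'); print(c,p['T'].round(2).tolist(),p.keys())
    for n in('carton_a','bin','pump_bottle','spirit_bottle','swab_pot'):
        for b in r.recognise(p,n)[:4]:
            x,y=b['bbox'][:2]; print(n,round(b['conf'],2),np.round(b['bbox']),pt(p,x,y).round() if 0<=x<640 and 0<=y<480 else '')
E
```

```text
[ 317.47247604 -650.8675987   230.12354698] [-3.05891178e+00 -7.06430072e-01  1.00003444e-03] 0.0 18.700000000000003 [-0.17574597 -0.71443891 -0.80770575]
[[ 0.899  0.438 -0.001]
 [ 0.438 -0.899  0.002]
 [-0.    -0.002 -1.   ]]
top [[-0.03, 1.0, -0.09, 458.67], [-1.0, -0.03, -0.02, 0.61], [-0.02, 0.09, 1.0, 1263.88], [0.0, 0.0, 0.0, 1.0]] dict_keys(['frame', 'depth', 'mtx', 'T', 'shot'])
carton_a 0.84 [254. 243.  38.  25.] [553. 151.  30.]
carton_a 0.76 [322. 234.  30.  28.] [569.  -5.  23.]
carton_a 0.59 [378. 238.  34.  33.] [ 556. -135.   20.]
bin 0.59 [337. 151. 138.  96.] [ 805.  -52. -153.]
bin 0.29 [145. 265.  41.  26.] [509. 412.   2.]
pump_bottle 0.93 [502. 250.  52.  39.] [ 514. -381.  127.]
spirit_bottle 0.49 [368. 310.  14.  20.] [ 393. -100.   70.]
swab_pot 0.85 [144. 266.  36.  27.] [508. 416.   6.]
side [[-0.79, 0.42, -0.45, 124.87], [-0.61, -0.53, 0.59, 625.18], [0.01, 0.74, 0.67, 759.17], [0.0, 0.0, 0.0, 1.0]] dict_keys(['frame', 'depth', 'mtx', 'T', 'shot'])
carton_a 0.84 [339. 258.  40.  33.] [560.   7.  24.]
carton_a 0.83 [383. 228.  30.  25.] [ 542. -122.   23.]
carton_a 0.55 [294. 311.  42.  36.] [543. 166.  25.]
bin 0.69 [272. 234. 166. 135.] [ 856. -109. -156.]
bin 0.63 [380. 226.  37.  27.] [ 549. -123.   24.]
pump_bottle 0.64 [458. 148.  45.  79.] [ 509. -365.  109.]
spirit_bottle 0.56 [442. 261.  20.  30.] [387. -89.  46.]
swab_pot 0.97 [207. 412.  44.  62.] [527. 393.   8.]
```

View pics/top0.png

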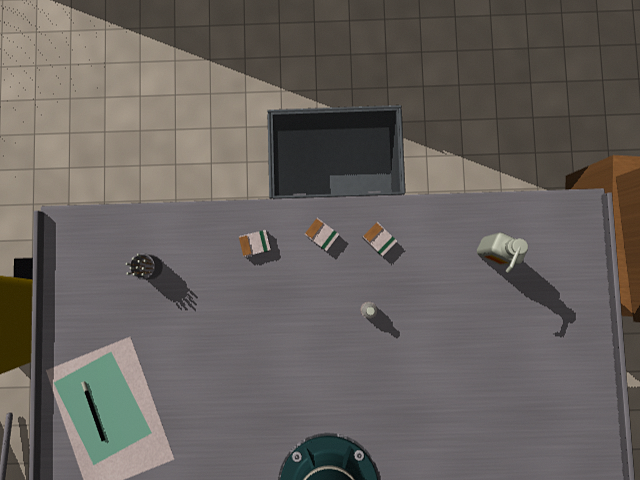

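View pics/side0.png

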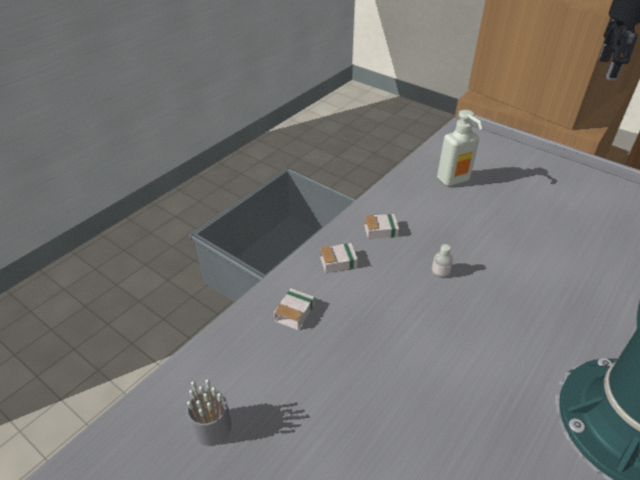

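The top view shows the cartons at (254,243), (322,235) and (381,240), the bin mouth at columns 268–402, and the spirit bottle at (369,310). Next I measure them from the depth.

```bash
cat >> h.py <<'E'
def cartons(p,boxes=None):
    P=cloud(p); z=P[...,2]; x=P[...,0]; y=P[...,1]
    m=((z>11)&(z<45)&(x>420)&(x<720)&(abs(y)<330)&(p['depth']>0)).astype(np.uint8)
    n,l,s,c=cv2.connectedComponentsWithStats(m)
    for i in range(1,n):
        if s[i,4]<60: continue
        q=P[l==i][:,:2].astype(np.float32); b=cv2.minAreaRect(q)
        print('obj px',c[i].round(),s[i,4],'rect c',np.round(b[0]),'size',np.round(b[1]),'ang',round(b[2]),'corners',cv2.boxPoints(b).round().tolist())
E
python3 - <<'E'
from h import *
for c in('top','side'):
    p=r.grab_frame(c); print(c); cartons(p); P=cloud(p);z=P[...,2];x=P[...,0];y=P[...,1]
    m=(abs(z+10)<7)&(x>662)&(x<900)&(p['depth']>0); print('rim',np.percentile(x[m],[1,50,99]).round(),np.percentile(y[m],[1,50,99]).round())
    m=(abs(z)<6)&(abs(y)<200)&(x>600)&(x<690);print('edge',np.percentile(x[m],99), 'z',np.median(z[m]))
    m=(z>25)&(abs(x-395)<60)&(abs(y+97)<60);print('spirit',P[m].min(0).round(),P[m].max(0).round())
    m=(z>10)&(abs(x-514)<80)&(abs(y-400)<80);print('pot',P[m].min(0).round(),P[m].max(0).round())
    m=(z>10)&(abs(x-514)<80)&(abs(y+370)<80);print('pump',P[m].min(0).round(),P[m].max(0).round())
E
```

```text
top
obj px [321. 234.] 585 rect c [570.  -4.] size [64. 48.] ang 51 corners [[531.0, -13.0], [569.0, -44.0], [609.0, 6.0], [572.0, 36.0]]
obj px [379. 238.] 607 rect c [ 556. -137.] size [64. 49.] ang 43 corners [[516.0, -141.0], [549.0, -177.0], [596.0, -133.0], [562.0, -98.0]]
obj px [254. 242.] 598 rect c [555. 152.] size [49. 65.] ang 12 corners [[524.0, 179.0], [538.0, 115.0], [586.0, 126.0], [572.0, 189.0]]
rim [664. 813. 881.] [-206.  -46.  118.]
edge 660.6247440650567 z 0.09355208337547083
spirit [ 377. -123.   27.] [411. -88.  74.]
pot [479. 372.  10.] [535. 432. 105.]
pump [ 469. -435.   10.] [ 554. -360.  188.]
side
obj px [381. 224.] 601 rect c [ 555. -134.] size [64. 54.] ang 44 corners [[513.0, -137.0], [551.0, -175.0], [596.0, -131.0], [559.0, -92.0]]
obj px [338. 255.] 706 rect c [570.  -1.] size [65. 54.] ang 51 corners [[529.0, -9.0], [570.0, -43.0], [611.0, 7.0], [570.0, 41.0]]
obj px [294. 305.] 818 rect c [554. 154.] size [50. 67.] ang 12 corners [[522.0, 182.0], [536.0, 116.0], [585.0, 127.0], [571.0, 192.0]]
rim [665. 808. 881.] [-1014.    -9.   123.]
edge 659.0725767649233 z 0.874154936341256
spirit [ 375. -116.   25.] [412. -84.  72.]
pot [476. 375.  10.] [534. 434. 101.]
pump [ 468. -429.   10.] [ 555. -352.  186.]
```

```bash
python3 -m crank '[{"tx":5.5,"ty":-6.3,"claw":3.6,"twist":6.5},{"tx":11,"ty":-12.6,"claw":3.6,"twist":13},{"tx":16.5,"ty":-18.9,"claw":3.6,"twist":19.5},{"tx":22,"ty":-25,"claw":3.6,"twist":26},{"tx":25,"ty":-28.5,"claw":3.6,"twist":26},{"tx":28,"ty":-32,"claw":3.6,"twist":26},{"tx":28,"ty":-32,"claw":3.6,"twist":26},{"tx":28,"ty":-32,"claw":3.6,"twist":26}]' 20
cat > st.py <<'E'
from h import *
from scipy.spatial.transform import Rotation as R
s=r.get_state(); M=R.from_rotvec(s['tool_rot']).as_matrix()
print('t',s['time'],'pos',s['eef_pos'].round(1) if hasattr(s['eef_pos'],'round') else s['eef_pos'],'xang',np.degrees(np.arctan2(M[1,0],M[0,0])).round(1),'z',M[:,2].round(3),'F',np.round(s['force'],1),'w',round(s['width'],1),'q7',round(s['qpos'][6],2))
E
python3 st.py
```

```text
t 0.7 pos [ 317.8 -651.7  231.3] xang 26.0 z [-0. -0. -1.] F [-0.  -0.  -0.4] w 85.2 q7 -0.03invalid input
```

```bash
python3 -m crank '[{"claw":3.6,"tx":5.5,"ty":-6.3,"tz":0,"twist":6.5},{"claw":3.6,"tx":11,"ty":-12.6,"tz":0,"twist":13},{"claw":3.6,"tx":16.5,"ty":-18.9,"tz":0,"twist":19.5},{"claw":3.6,"tx":22,"ty":-25,"tz":0,"twist":26},{"claw":3.6,"tx":25,"ty":-28.5,"tz":0,"twist":26},{"claw":3.6,"tx":28,"ty":-32,"tz":0,"twist":26},{"claw":3.6,"tx":28,"ty":-32,"tz":0,"twist":26},{"claw":3.6,"tx":28,"ty":-32,"tz":0,"twist":26}]'
python3 st.py
```

```text
time: 1.5
eef_pos: [423.1, -263.8, 231.7]
tool_rot: [3.141, -0.0, 0.002]
force: [1.5, 0.8, 0.2]
width: 36.0
grasp_force: 0.0
t 1.5 pos [ 423.1 -263.8  231.7] xang -0.0 z [ 0.001 -0.    -1.   ] F [1.5 0.8 0.2] w 36.0 q7 -1.04
```

```bash
python3 -m crank '[{"claw":3.6,"tx":1.2,"ty":-4.5,"tz":2,"twist":0},{"claw":3.6,"tx":2.4,"ty":-9,"tz":4,"twist":0},{"claw":3.6,"tx":3.6,"ty":-13.5,"tz":6,"twist":0},{"claw":3.6,"tx":4.8,"ty":-18,"tz":8,"twist":0},{"claw":3.6,"tx":6.6,"ty":-22,"tz":10,"twist":0},{"claw":3.6,"tx":6.6,"ty":-23.6,"tz":13,"twist":0},{"claw":3.6,"tx":6.6,"ty":-23.6,"tz":17,"twist":0},{"claw":3.6,"tx":6.6,"ty":-23.6,"tz":17,"twist":0}]'
python3 - <<'E'
from h import *
p=look('side','s1.png'); P=cloud(p); cartons(p)
x,y,z=P[...,0],P[...,1],P[...,2]
m=(z>20)&(abs(x-490)<40)&(abs(y)<60); print(P[m].min(0),P[m].max(0),m.sum())
E
python3 st.py
```

```text
time: 2.3
eef_pos: [486.0, -28.4, 57.7]
tool_rot: [-3.141, -0.004, 0.014]
force: [-0.5, -1.0, 1.4]
width: 36.0
grasp_force: 0.0
obj px [338. 255.] 706 rect c [570.  -1.] size [65. 52.] ang 51 corners [[529.0, -10.0], [570.0, -43.0], [611.0, 7.0], [570.0, 40.0]]
obj px [294. 305.] 823 rect c [553. 155.] size [50. 67.] ang 13 corners [[521.0, 182.0], [537.0, 116.0], [586.0, 128.0], [570.0, 193.0]]
[450.00105918 -57.96673956  57.74506231] [529.73579807  39.20277399 535.02776894] 9103
t 2.35 pos [487.1 -29.4  59.8] xang 0.0 z [-0.005 -0.    -1.   ] F [-0.2 -0.1 -0. ] w 36.3 q7 -1.51
```

View pics/s1.png

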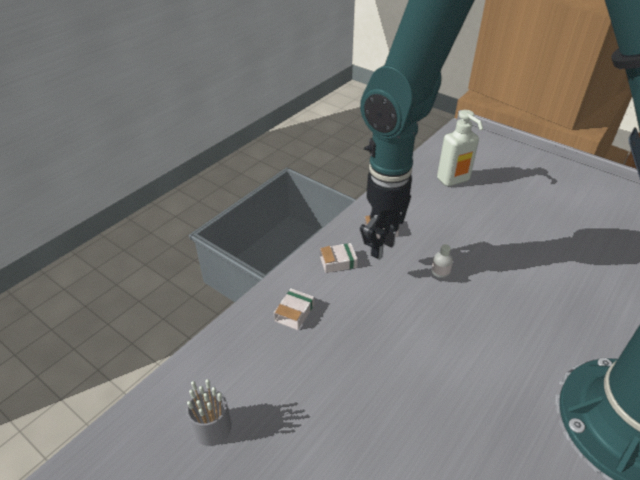

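```bash
python3 -m crank '[{"claw":3.6,"tx":0.8,"ty":-2.5,"tz":0,"twist":0},{"claw":3.6,"tx":0.8,"ty":-2.5,"tz":2,"twist":0},{"claw":3.6,"tx":0.8,"ty":-2.5,"tz":4,"twist":0},{"claw":3.6,"tx":0.8,"ty":-2.5,"tz":5.3,"twist":0},{"claw":3.6,"tx":0.8,"ty":-2.5,"tz":5.3,"twist":0}]'
python3 st.py
```

```text
time: 2.85
eef_pos: [496.7, -5.4, 8.6]
tool_rot: [3.141, -0.002, -0.0]
force: [0.3, 0.0, 0.2]
width: 36.0
grasp_force: 0.0
t 2.85 pos [496.7  -5.4   8.6] xang -0.1 z [-0. -0. -1.] F [0.3 0.  0.2] w 36.0 q7 -1.54
```

```bash
python3 -m crank '[{"claw":3.6,"tx":1,"ty":0,"tz":0.1,"twist":0},{"claw":3.6,"tx":2,"ty":0,"tz":0.1,"twist":0},{"claw":3.6,"tx":3,"ty":0,"tz":0.1,"twist":0},{"claw":3.6,"tx":4,"ty":0,"tz":0.1,"twist":0},{"claw":3.6,"tx":5,"ty":0,"tz":0.1,"twist":0},{"claw":3.6,"tx":6,"ty":0,"tz":0.1,"twist":0},{"claw":3.6,"tx":7,"ty":0,"tz":0.1,"twist":0},{"claw":3.6,"tx":7.5,"ty":0,"tz":0.1,"twist":0}]'
python3 - <<'E'
from h import *
cartons(r.grab_frame('side'))
E
python3 st.py
```

```text
time: 3.65
eef_pos: [573.2, -4.5, 7.3]
tool_rot: [-3.142, -0.0, -0.002]
force: [0.5, -0.2, -0.1]
width: 36.1
grasp_force: 0.1
obj px [381. 224.] 603 rect c [ 556. -134.] size [65. 55.] ang 41 corners [[513.0, -135.0], [549.0, -176.0], [598.0, -133.0], [562.0, -92.0]]
obj px [327. 252.] 515 rect c [592.  11.] size [92. 55.] ang 31 corners [[539.0, 11.0], [567.0, -36.0], [645.0, 11.0], [617.0, 58.0]]
obj px [294. 305.] 822 rect c [554. 154.] size [50. 68.] ang 13 corners [[522.0, 181.0], [537.0, 115.0], [586.0, 126.0], [571.0, 193.0]]
t 3.7 pos [573.8  -4.5   7.4] xang 0.0 z [ 0.002  0.    -1.   ] F [ 1.6  0.7 -0.2] w 36.2 q7 -1.54
```

```bash
python3 -m crank '[{"claw":3.6,"tx":1,"ty":0,"tz":0,"twist":0},{"claw":3.6,"tx":2,"ty":0,"tz":0,"twist":0},{"claw":3.6,"tx":3,"ty":0,"tz":0,"twist":0},{"claw":3.6,"tx":4,"ty":0,"tz":0,"twist":0},{"claw":3.6,"tx":5,"ty":0,"tz":0,"twist":0},{"claw":3.6,"tx":6,"ty":0,"tz":0,"twist":0},{"claw":3.6,"tx":7,"ty":0,"tz":0,"twist":0},{"claw":3.6,"tx":7.3,"ty":0,"tz":0,"twist":0}]'
python3 - <<'E'
from h import *
cartons(look('side','s2.png'))
E
python3 st.py
```

```text
time: 4.5
eef_pos: [646.5, -4.5, 7.4]
tool_rot: [-3.142, -0.0, -0.003]
force: [-0.0, -0.3, -0.2]
width: 36.0
grasp_force: 0.0
obj px [381. 224.] 601 rect c [ 554. -133.] size [65. 54.] ang 43 corners [[512.0, -135.0], [548.0, -175.0], [596.0, -131.0], [560.0, -91.0]]
obj px [315. 230.] 129 rect c [646. -26.] size [12. 25.] ang 88 corners [[634.0, -31.0], [659.0, -32.0], [659.0, -20.0], [634.0, -20.0]]
obj px [302. 243.] 113 rect c [642.  23.] size [23. 12.] ang 42 corners [[630.0, 20.0], [638.0, 11.0], [655.0, 26.0], [647.0, 35.0]]
obj px [294. 305.] 819 rect c [554. 155.] size [50. 67.] ang 12 corners [[522.0, 182.0], [537.0, 117.0], [585.0, 127.0], [571.0, 193.0]]
t 4.55 pos [646.3  -4.6   7.4] xang 0.0 z [ 0.002  0.    -1.   ] F [ 0.3 -0.7  0.9] w 36.1 q7 -1.54
```

View pics/s2.png

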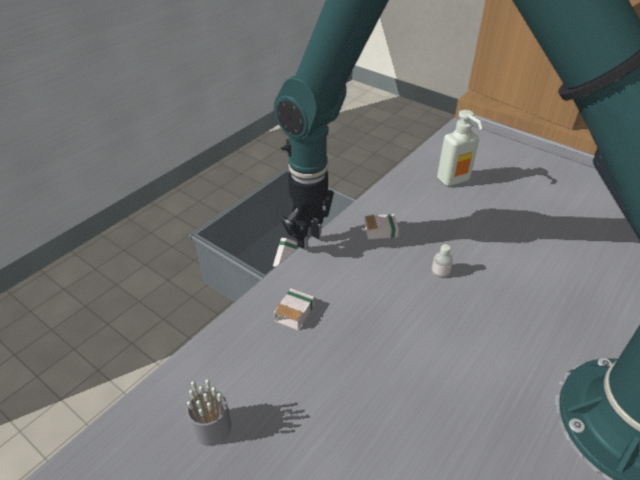

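Carton c has gone over the edge: it shows tipping into the bin at about (285,252). Next is the right-hand carton.

```bash
python3 -m crank '[{"claw":3.6,"tx":-1,"ty":0,"tz":-3,"twist":0},{"claw":3.6,"tx":-3,"ty":3,"tz":-6,"twist":-8},{"claw":3.6,"tx":-6,"ty":7,"tz":-6,"twist":-16},{"claw":3.6,"tx":-9,"ty":11,"tz":-6,"twist":-24},{"claw":3.6,"tx":-12,"ty":14,"tz":-6,"twist":-32},{"claw":3.6,"tx":-13.9,"ty":17.7,"tz":-6,"twist":-40},{"claw":3.6,"tx":-13.9,"ty":17.7,"tz":-5,"twist":-43},{"claw":3.6,"tx":-13.9,"ty":17.7,"tz":-5,"twist":-43}]'
python3 st.py
```

```text
time: 5.35
eef_pos: [503.9, -183.0, 56.5]
tool_rot: [-2.924, -1.145, 0.003]
force: [0.6, 0.3, -0.5]
width: 36.0
grasp_force: 0.0
t 5.35 pos [ 503.9 -183.    56.5] xang 42.8 z [-0.002  0.    -1.   ] F [ 0.6  0.3 -0.5] w 36.0 q7 -0.78
```

```bash
python3 -m crank '[{"claw":3.6,"tx":0,"ty":0,"tz":2.5,"twist":0},{"claw":3.6,"tx":0,"ty":0,"tz":4.9,"twist":0},{"claw":3.6,"tx":0,"ty":0,"tz":4.9,"twist":0},{"claw":3.6,"tx":1.2,"ty":0,"tz":4.9,"twist":0},{"claw":3.6,"tx":2.4,"ty":0,"tz":4.9,"twist":0},{"claw":3.6,"tx":3.6,"ty":0,"tz":4.9,"twist":0},{"claw":3.6,"tx":4.8,"ty":0,"tz":4.9,"twist":0},{"claw":3.6,"tx":6,"ty":0,"tz":4.9,"twist":0}]'
python3 st.py
python3 -m crank '[{"claw":3.6,"tx":1,"ty":0,"tz":0,"twist":0},{"claw":3.6,"tx":2,"ty":0,"tz":0,"twist":0},{"claw":3.6,"tx":3,"ty":0,"tz":0,"twist":0},{"claw":3.6,"tx":4,"ty":0,"tz":0,"twist":0},{"claw":3.6,"tx":5,"ty":0,"tz":0,"twist":0},{"claw":3.6,"tx":6,"ty":0,"tz":0,"twist":0}]'
python3 - <<'E'
from h import *
cartons(look('side','s3.png'))
E
python3 st.py
```

```text
time: 6.15
eef_pos: [551.0, -139.5, 8.9]
tool_rot: [2.922, 1.152, 0.002]
force: [-0.3, -0.5, 0.4]
width: 36.1
grasp_force: 0.1
t 6.15 pos [ 551.  -139.5    8.9] xang 43.0 z [ 0.001  0.    -1.   ] F [-0.3 -0.5  0.4] w 36.1 q7 -0.86
time: 6.75
eef_pos: [593.9, -99.3, 8.2]
tool_rot: [-2.923, -1.151, 0.0]
force: [-0.2, 0.6, -0.2]
width: 35.9
grasp_force: 0.0
obj px [339. 227.] 734 rect c [616. -76.] size [88. 58.] ang 39 corners [[564.0, -81.0], [600.0, -126.0], [668.0, -70.0], [632.0, -25.0]]
obj px [294. 305.] 823 rect c [553. 154.] size [50. 66.] ang 13 corners [[521.0, 181.0], [537.0, 116.0], [585.0, 128.0], [570.0, 192.0]]
t 6.8 pos [596.  -97.2   8.4] xang 43.1 z [ 0.003  0.001 -1.   ] F [1.1 1.2 0.3] w 36.1 q7 -0.92
```

View pics/s3.png

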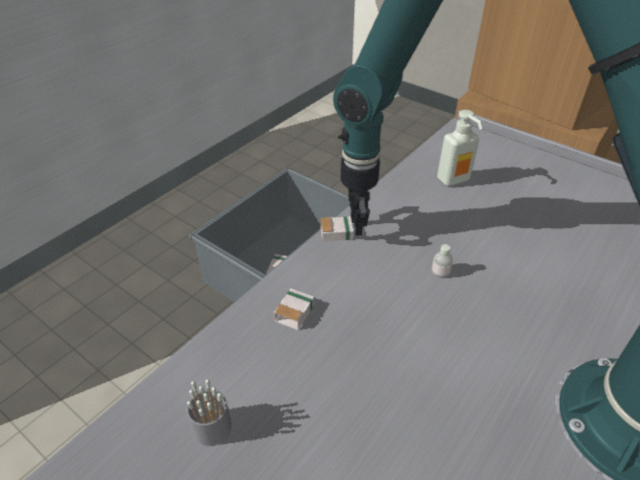

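Carton b, at (337,229), is sliding squarely ahead of the fingers, and carton c lies in the bin at (280,262). I keep pushing.

```bash
python3 -m crank '[{"claw":3.6,"tx":1,"ty":0,"tz":0,"twist":0},{"claw":3.6,"tx":2,"ty":0,"tz":0,"twist":0},{"claw":3.6,"tx":3,"ty":0,"tz":0,"twist":0},{"claw":3.6,"tx":4,"ty":0,"tz":0,"twist":0},{"claw":3.6,"tx":5,"ty":0,"tz":0,"twist":0},{"claw":3.6,"tx":6,"ty":0,"tz":0,"twist":0},{"claw":3.6,"tx":7,"ty":0,"tz":0,"twist":0},{"claw":3.6,"tx":7,"ty":0,"tz":0,"twist":0}]'
python3 - <<'E'
from h import *
cartons(look('side','s4.png'))
E
python3 st.py
```

```text
time: 7.6
eef_pos: [646.4, -49.9, 8.5]
tool_rot: [-2.921, -1.154, -0.004]
force: [0.1, 0.2, -0.6]
width: 35.9
grasp_force: 0.0
obj px [323. 233.] 99 rect c [628. -30.] size [21. 14.] ang 43 corners [[616.0, -32.0], [625.0, -42.0], [641.0, -28.0], [631.0, -17.0]]
obj px [294. 305.] 824 rect c [553. 155.] size [50. 68.] ang 13 corners [[522.0, 183.0], [537.0, 116.0], [585.0, 128.0], [570.0, 194.0]]
t 7.65 pos [645.3 -51.    8.3] xang 43.1 z [ 0.001  0.    -1.   ] F [ 0.1 -0.3  1.2] w 35.9 q7 -0.97
```

View pics/s4.png

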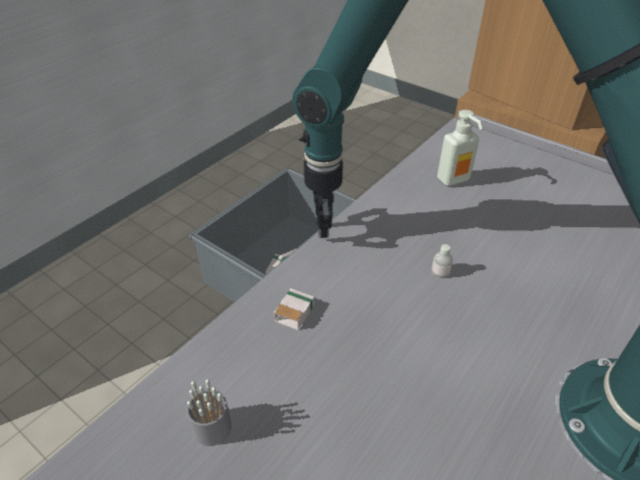

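Both b and c are in the bin, overlapping at about (280,262). Now carton a at (294,308): first push it toward −y from its outer end.

```bash
python3 -m crank '[{"claw":3.6,"tx":0,"ty":0,"tz":-4,"twist":0},{"claw":3.6,"tx":0.5,"ty":-3,"tz":-7.5,"twist":-8},{"claw":3.6,"tx":2.5,"ty":-7,"tz":-7.5,"twist":-16},{"claw":3.6,"tx":4.2,"ty":-11,"tz":-7.5,"twist":-24},{"claw":3.6,"tx":6,"ty":-15,"tz":-7.5,"twist":-32},{"claw":3.6,"tx":7.5,"ty":-19,"tz":-7.5,"twist":-40},{"claw":3.6,"tx":9,"ty":-23,"tz":-7.5,"twist":-48},{"claw":3.6,"tx":10.7,"ty":-27,"tz":-7.5,"twist":-56}]'
python3 -m crank '[{"claw":3.6,"tx":0,"ty":0,"tz":0,"twist":-4},{"claw":3.6,"tx":0,"ty":0,"tz":0,"twist":-4}]'
python3 - <<'E'
from h import *
cartons(r.grab_frame('side'))
E
python3 st.py
```

```text
time: 8.45
eef_pos: [537.5, 218.5, 83.3]
tool_rot: [2.035, 2.393, -0.002]
force: [0.9, -0.1, -1.0]
width: 35.7
grasp_force: 0.0
time: 8.65
eef_pos: [537.7, 219.3, 83.3]
tool_rot: [-1.952, -2.461, 0.001]
force: [0.5, -1.3, 0.2]
width: 35.9
grasp_force: 0.0
obj px [300. 308.] 417 rect c [542. 152.] size [28. 66.] ang 11 corners [[522.0, 182.0], [535.0, 117.0], [562.0, 122.0], [550.0, 188.0]]
t 8.7 pos [538.4 217.5  83.1] xang 102.9 z [-0.001 -0.001 -1.   ] F [-0.3 -1.2 -0.4] w 36.3 q7 -0.64
```

```bash
python3 -m crank '[{"claw":3.6,"tx":0,"ty":0,"tz":4,"twist":0},{"claw":3.6,"tx":0,"ty":0,"tz":7.6,"twist":0},{"claw":3.6,"tx":0,"ty":0,"tz":7.6,"twist":0},{"claw":3.6,"tx":-1.2,"ty":0,"tz":7.6,"twist":0},{"claw":3.6,"tx":-2.4,"ty":0,"tz":7.6,"twist":0},{"claw":3.6,"tx":-3.6,"ty":0,"tz":7.6,"twist":0},{"claw":3.6,"tx":-4.8,"ty":0,"tz":7.6,"twist":0},{"claw":3.6,"tx":-6,"ty":0,"tz":7.6,"twist":0}]'
python3 -m crank '[{"claw":3.6,"tx":-1,"ty":0,"tz":0,"twist":0},{"claw":3.6,"tx":-2,"ty":0,"tz":0,"twist":0},{"claw":3.6,"tx":-3,"ty":0,"tz":0,"twist":0},{"claw":3.6,"tx":-4,"ty":0,"tz":0,"twist":0},{"claw":3.6,"tx":-5,"ty":0,"tz":0,"twist":0},{"claw":3.6,"tx":-6,"ty":0,"tz":0,"twist":0},{"claw":3.6,"tx":-7,"ty":0,"tz":0,"twist":0},{"claw":3.6,"tx":-8,"ty":0,"tz":0,"twist":0}]'
python3 - <<'E'
from h import *
cartons(look('side','s5.png'))
cartons(look('top','t5.png'))
E
python3 st.py
```

```text
time: 9.5
eef_pos: [553.1, 158.3, 8.2]
tool_rot: [1.957, 2.456, 0.002]
force: [0.2, 0.1, -1.1]
width: 36.2
grasp_force: 0.1
time: 10.3
eef_pos: [570.3, 81.2, 7.2]
tool_rot: [-1.956, -2.459, 0.0]
force: [-0.2, -0.7, 0.3]
width: 36.1
grasp_force: 0.0
obj px [306. 270.] 237 rect c [594.  72.] size [44. 42.] ang 57 corners [[565.0, 65.0], [600.0, 42.0], [624.0, 80.0], [589.0, 102.0]]
obj px [322. 281.] 108 rect c [545.  71.] size [14. 36.] ang 2 corners [[538.0, 89.0], [539.0, 53.0], [552.0, 53.0], [551.0, 89.0]]
t 10.4 pos [570.5  79.4   7.1] xang 102.8 z [-0.    -0.002 -1.   ] F [ 0.1 -0.6 -1.1] w 35.8 q7 -0.51
```

View pics/s5.png

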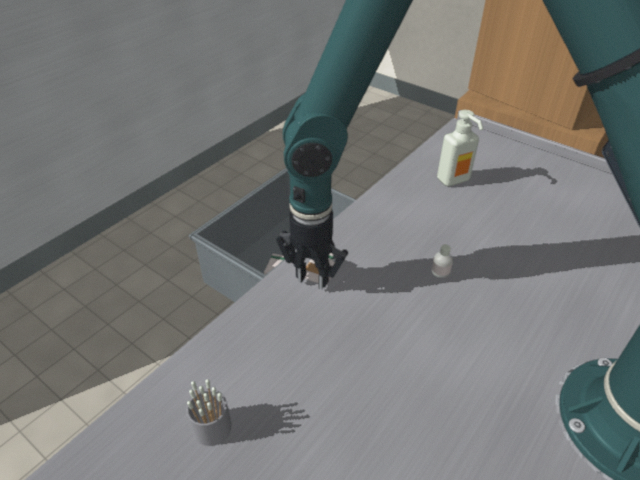

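Carton a is ahead of the fingers at about (312,268), now in line with the bin. I retract, lift and swing round behind it.

```bash
python3 -m crank '[{"claw":3.6,"tx":1.5,"ty":0,"tz":0,"twist":0},{"claw":3.6,"tx":2,"ty":0,"tz":-4,"twist":0},{"claw":3.6,"tx":2,"ty":0,"tz":-7,"twist":8},{"claw":3.6,"tx":1,"ty":-3,"tz":-7,"twist":16},{"claw":3.6,"tx":-1,"ty":-6,"tz":-7,"twist":24},{"claw":3.6,"tx":-2.5,"ty":-8,"tz":-7,"twist":32},{"claw":3.6,"tx":-2.5,"ty":-8,"tz":-7,"twist":40},{"claw":3.6,"tx":-2.5,"ty":-8,"tz":-7,"twist":48}]'
python3 -m crank '[{"claw":3.6,"tx":0,"ty":0,"tz":0,"twist":8},{"claw":3.6,"tx":0,"ty":0,"tz":0,"twist":16},{"claw":3.6,"tx":0,"ty":0,"tz":0,"twist":24},{"claw":3.6,"tx":0,"ty":0,"tz":0,"twist":32},{"claw":3.6,"tx":0,"ty":0,"tz":0,"twist":40},{"claw":3.6,"tx":0,"ty":0,"tz":0,"twist":48},{"claw":3.6,"tx":0,"ty":0,"tz":0,"twist":55},{"claw":3.6,"tx":0,"ty":0,"tz":0,"twist":55}]'
python3 - <<'E'
from h import *
cartons(r.grab_frame('side'))
cartons(r.grab_frame('top'))
E
python3 st.py
```

```text
time: 11.2
eef_pos: [496.7, 41.1, 77.5]
tool_rot: [-2.789, -1.444, -0.0]
force: [-0.2, -0.3, -1.1]
width: 36.0
grasp_force: 0.0
time: 12.0
eef_pos: [497.6, 42.1, 77.3]
tool_rot: [-3.141, -0.005, -0.0]
force: [0.3, -0.0, 0.1]
width: 35.9
grasp_force: 0.0
obj px [322. 262.] 644 rect c [580.  36.] size [49. 69.] ang 13 corners [[549.0, 64.0], [564.0, -3.0], [612.0, 8.0], [597.0, 75.0]]
obj px [305. 226.] 409 rect c [581.  34.] size [48. 64.] ang 12 corners [[551.0, 60.0], [565.0, -3.0], [612.0, 8.0], [598.0, 70.0]]
t 12.1 pos [497.6  41.4  77.3] xang 0.3 z [ 0.     0.001 -1.   ] F [-0.1 -1.1  0.8] w 36.1 q7 -1.62
```

```bash
python3 -m crank '[{"claw":3.6,"tx":0,"ty":0.6,"tz":4,"twist":0},{"claw":3.6,"tx":0,"ty":0.6,"tz":7,"twist":0},{"claw":3.6,"tx":0,"ty":0.6,"tz":7,"twist":0},{"claw":3.6,"tx":1.2,"ty":0.6,"tz":7,"twist":0},{"claw":3.6,"tx":2.4,"ty":0.6,"tz":7,"twist":0},{"claw":3.6,"tx":3.6,"ty":0.6,"tz":7,"twist":0},{"claw":3.6,"tx":4.8,"ty":0.6,"tz":7,"twist":0},{"claw":3.6,"tx":6,"ty":0.6,"tz":7,"twist":0}]'
python3 -m crank '[{"claw":3.6,"tx":1,"ty":0,"tz":0,"twist":0},{"claw":3.6,"tx":2,"ty":0,"tz":0,"twist":0},{"claw":3.6,"tx":3,"ty":0,"tz":0,"twist":0},{"claw":3.6,"tx":4,"ty":0,"tz":0,"twist":0},{"claw":3.6,"tx":5,"ty":0,"tz":0,"twist":0},{"claw":3.6,"tx":6,"ty":0,"tz":0,"twist":0},{"claw":3.6,"tx":7,"ty":0,"tz":0,"twist":0},{"claw":3.6,"tx":8,"ty":0,"tz":0,"twist":0}]'
python3 -m crank '[{"claw":3.6,"tx":0.8,"ty":0,"tz":0,"twist":0},{"claw":3.6,"tx":0.8,"ty":0,"tz":0,"twist":0}]'
python3 st.py
python3 -m crank '[{"claw":3.6,"tx":-2,"ty":0,"tz":-2,"twist":0},{"claw":3.6,"tx":-4,"ty":0,"tz":-6,"twist":0},{"claw":3.6,"tx":-7,"ty":0,"tz":-9,"twist":0},{"claw":3.6,"tx":-10,"ty":0,"tz":-12,"twist":0},{"claw":3.6,"tx":-13,"ty":0,"tz":-14,"twist":0},{"claw":3.6,"tx":-13,"ty":0,"tz":-14,"twist":0}]'
python3 - <<'E'
from h import *
cartons(look('side','s6.png'))
p=look('top','t6.png'); cartons(p)
for b in r.recognise(p,'carton_a')[:4]: print(b['conf'],b['bbox'],pt(p,*b['bbox'][:2]))
for n in ('spirit_bottle','swab_pot','pump_bottle'): print(n,r.recognise(p,n)[:1])
E
python3 st.py
```

```text
time: 12.9
eef_pos: [559.8, 33.8, 8.2]
tool_rot: [-3.141, -0.0, -0.003]
force: [0.2, -0.4, 0.1]
width: 35.6
grasp_force: 0.0
time: 13.7
eef_pos: [638.7, 33.7, 7.3]
tool_rot: [3.142, 0.0, -0.0]
force: [-0.1, 0.1, 0.5]
width: 36.2
grasp_force: 0.0
time: 13.9
eef_pos: [647.7, 33.7, 7.4]
tool_rot: [-3.142, 0.0, -0.003]
force: [0.6, 0.1, -0.7]
width: 36.4
grasp_force: 0.0
t 13.9 pos [647.7  33.7   7.4] xang -0.0 z [ 0.002  0.    -1.   ] F [ 0.6  0.1 -0.7] w 36.4 q7 -1.59
time: 14.5
eef_pos: [511.4, 33.4, 149.3]
tool_rot: [-3.141, -0.0, 0.003]
force: [0.5, -0.1, -0.7]
width: 35.9
grasp_force: 0.0
0.89 [307.0, 183.4, 27.0, 21.3] [ 714.19945277   29.16251407 -115.77683946]
0.83 [339.9, 185.6, 22.9, 20.5] [ 706.38617325  -56.04524211 -119.86157561]
0.59 [324.8, 170.2, 33.6, 28.6] [ 749.8420986   -18.22783987 -127.43375301]
0.56 [334.8, 151.9, 139.1, 97.2] [ 805.01495709  -47.01748328 -157.29757886]
spirit_bottle [{'bbox': [366.0, 309.8, 14.3, 16.4], 'conf': 0.49}]
swab_pot [{'bbox': [143.5, 263.6, 36.8, 25.8], 'conf': 0.69}]
pump_bottle [{'bbox': [501.6, 250.2, 47.6, 36.5], 'conf': 0.58}]
t 14.8 pos [516.6  33.7 146.6] xang 0.0 z [-0. -0. -1.] F [ 0.5 -0.9  0.3] w 36.1 q7 -1.63
```

View pics/t6.png

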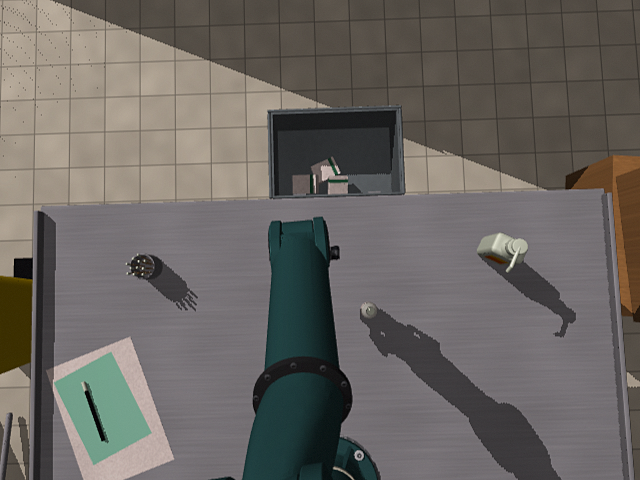

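View pics/s6.png

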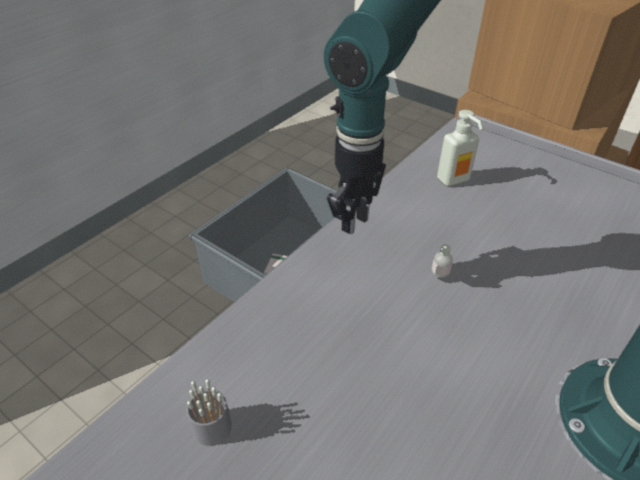

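The top view shows all three cartons in the bin, at about (302,184), (326,170) and (340,186). The bystanders haven't moved and the arm is clear.

```bash
python3 -c "
from cell import r
print(r.hand_in())"
```

```text
the job is handed in; nothing more can be done
None
```

I swept all three cartons over the far edge, and the last pictures show them lying in the bin with the two bottles and the pot standing where they were; the job is handed in, but it returned no verdict.

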